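# Put the hardware tote back in its bay

## Task

Put the tote of brass hardware that stands on the bench back into the empty bay on top of the low drawer chest, sitting flat between the rails. Carry it level so that no ring, buckle or stud falls out, set it down rather than dropping it, and leave the other totes and the things on the bench where they are.

Things in the scene. Friction and masses are not known exactly. Their poses are not given: they have to be found in the camera images.
- tote: hardware tote alone on the bench, to put away: open light-wood tray 150 (its x) x 90 mm (y), walls 5 thick, 22 high; floor 5 thick. A 6 mm divider, 22 high, runs along x. Mid-tray stands a flat grip in dark brown leather: 70 long (x), 12 thick (y), rising from 22 to 80 mm above the underside. Both ends alike. Origin: centre of underside, z up. Empty it weighs 0.19-0.34 kg
- ring1: brass O-ring, 30 mm across, 5 mm thick, 14 g, lying loose in the tote at the start; origin at the centre of its underside
- ring2: second brass O-ring like ring1, lying loose in the tote at the start; origin at the centre of its underside
- buckle1: brass rectangular strap buckle, 32 by 26 mm, 4 mm thick, 20 g, lying loose in the tote at the start; origin at the centre of its underside
- buckle2: second brass buckle like buckle1, lying loose in the tote at the start; origin at the centre of its underside
- stud1: small brass ball stud, 11 mm across its foot, 15 mm tall, 10 g, free to roll, lying loose in the tote at the start; origin at the centre of its underside
- stud2: second ball stud like stud1, lying loose in the tote at the start; origin at the centre of its underside
- stud3: third ball stud like stud1, lying loose in the tote at the start; origin at the centre of its underside
- bay_c: the empty one of three like bays side by side on the chest (any of the three): dark green floor in wooden rails. Inside 168 (its x) x 108 mm (y), 9 mm more all round than a tote; side rails 4 wide (8 between bays), end rails 8. Origin: centre of underside, on the chest top, 60 above the bench; bay floor 6 and rail tops 20 above it. Tote goes in lengthwise along x. Bay pitch 116 in y
- chest: low wooden drawer chest, 188 mm (x) by 356 mm (y), 60 mm high, fixed to the bench, carrying the three bays along its y. Origin: centre of its underside. Its drawers stay shut
- tote_rings: another tote, same shape and size, holding nickel rings and dark studs, already loose in its own bay; its grip top is 146 mm above the bench. Leave it there
- tote_buckles: a third tote, same shape and size, holding nickel buckles, already loose in its own bay. Leave it there
- thread: bystander: standing cone of dark red thread on a cream core, 60 mm across, 92 mm tall; origin at the centre of its underside
- glue: bystander: cream jar with black cap, 64 mm across, 85 mm tall; origin at the centre of its underside
- hammer: bystander: hammer lying flat on the bench beyond the tote, 240 mm long along its x
- bay_a: a bay like bay_c, holding the tote of rings; origin and sizes as for bay_c
- bay_b: a bay like bay_c, holding the tote of buckles; origin and sizes as for bay_c
There are look-alikes about, which are no part of the job. What is shaped like the tote but green or red is not meant.

How it is judged:
By the outcome, as a careful person would: the job done as asked, in the order asked, and still so for the second after the job is handed in, with the robot touching nothing.
It also fails if it takes over 42 s, if anything falls off the work surface, if the arm or the gripper's body presses on something with over 40 N, if the wrist force passes 120 N, or if a joint passes its speed limit or range.

## Robot

A 6-joint arm with a two-finger parallel gripper is mounted at the origin on the work surface. World frame = base frame: x ahead of the robot, y to its left, z up, the work surface at z = 0. Lengths are in m, angles in rad, forces in N, time in s.
With the tool pointing down it reaches from about 0.25 to 0.775 m from the base axis. Payload 4 kg.
Tool frame: the origin (TCP) lies at the very end of the fingers, on their centre line; the grasp point (between the pads) lies 19 mm behind it; z points along the fingers, x is the direction in which the jaws open and shut, and the axes are right-handed (so a half turn about z gives the same grasp; the last joint's range is limited). The gripper opens to 94 mm and grips with 3 to 60 N. Pads are 16 mm wide; open, the fingers measure 119 mm over their backs; the gripper's body (75 mm by 177 mm) begins 78 mm behind the grasp point.
Start: joints at [1.079, 0.087, 1.371, -0, 1.684, -0.103], TCP at [0.209, 0.509, 0.206] pointing down, gripper open.
Joint ranges: [-3.1, 3.1], [-0.76, 2.03], [0.27, 2.55], [-1.08, 4.22], [0.17, 2.65], [-2.57, 2.57]. Speed limits (rad/s): [2.79, 2.79, 3.14, 3.14, 3.14, 3.14].

## Interface

Orientations are given as [roll, pitch, yaw] about the fixed x, y, z axes, in that order (R = Rz(yaw) Ry(pitch) Rx(roll)).
In Python, from bench import robot, cams, ticket gives the robot as it stands.
- The arm moves only by the tool jog_arm, never from a script. Its argument "series" is a list of rows, each an object of numbers: "x", "y", "z": the shift along the tool's x, y, z in m; "rx", "ry", "rz": the turn, a rotation vector about the tool's x, y, z in degrees. A call has 1 to 12 rows; each row shifts and turns the pose as measured when the row begins, along the tool's axes as they then stand; what a row does not reach is not made up. A row lasts 1/12 s, in which the tool goes at most 41.7 mm and 7.16 degrees, less where a joint would pass 70% of its speed; a pose out of reach is approached as far as the arm can. A call with a gripper value outside its range is refused whole. "claw" is the opening, from 0 (shut) to 1 (fully open), set as the call begins (left out, the last holds). The fingers move at their own pace and stop on an object; the grip force is fixed at half the most. Time passes only in rows, so rows that do not move let the fingers close. It gives the time, the measured TCP pose, the force and the opening at its end, in the units of the state.
- robot.get_obs(): the state, without advancing time (a new reading comes with each control period).
- cams.snapshot(name): name is "side" or "top"; returns a dict with "img" (384x512x3 uint8, red, green, blue), "mtx" (3x3 intrinsics, pixels), "origin" and "attitude" of the camera in the world. Camera axes: x right, y down, z forward; pixel columns grow to the right and rows downward; lengths in m; the calibration is good to about 2 mm. A picture is of the moment at which its call begins. There is no depth.
- ticket.close_job(): hands the job in, once; it reports no verdict.
Trained networks look in a picture, given as the dict that the camera call returned (one of the last four; its "shot" number tells which), for a name from the list of things; names that differ only in an ending like _2 or _b are one class to them, and where a whole thing is asked for, a point or a joint stands for the part that bears it (a point fixed in the world has none). Each returns a list of dicts, best first, with "p" (0 to 1); they miss things now and then, are a little off and sometimes report something else, mostly with a low value. They report only what shows in the picture. A call takes as long as a camera call. They do not tell look-alikes from the thing itself.
- cams.look_for(thing, picture): "bbox" ([left, top, width, height] in pixels, round what is visible of it).
The state is a dict: "time": time; "joint_positions": joint angles; "qvel": joint speeds; "joint_torque": joint torques, N m; "tool_pos": TCP position; "ee_rot": TCP orientation; "wrist_force": force on the tool from outside, world axes, zero at the start; "wrist_torque": the same for the moment, N m; "width": finger opening in m.
Only numpy, scipy, OpenCV 4.12 (cv2) and the standard library are available. Lean on these libraries where they do the work, as an engineer would, in place of code of your own. Each camera call takes 0.05 s, during which the arm holds its last target.

## Working session

There is one attempt and no reset: what is moved stays moved. The work goes in short steps, Python scripts to look and compute and a tool call to move; the robot and the scene stay as the last step left them, time stands still between calls to the robot, and variables do not carry over. Pictures are saved under pics/ and viewed, and the job is handed in when it is done.

Besides the shell and the picture viewer there is one more tool, called after "Emit:" as name([rows], argument=value, ...), one row to a line, values as JSON. jog_arm: Moves the arm, as the interface text tells. Its arguments: {"type":"object","properties":{"series":{"type":"array","items":{"type":"object","properties":{"x":{"type":"number"},"y":{"type":"number"},"z":{"type":"number"},"rx":{"type":"number"},"ry":{"type":"number"},"rz":{"type":"number"}}}},"claw":{"type":"number"}},"required":["series"]}

```bash
mkdir -p pics; ls; cat > h.py <<'E'
import numpy as np, cv2
from bench import robot, cams, ticket
def snap(n,f):
    p=cams.snapshot(n); cv2.imwrite('pics/'+f,cv2.cvtColor(p['img'],cv2.COLOR_RGB2BGR)); return p
def camR(p):
    a=np.array(p['attitude'])
    if a.shape==(3,3): return a
    from scipy.spatial.transform import Rotation as R
    return R.from_euler('xyz',a).as_matrix()
def at_z(p,u,v,z):
    d=camR(p)@np.linalg.inv(p['mtx'])@np.array([u,v,1.]); o=np.array(p['origin']); return o+d*(z-o[2])/d[2]
def proj(p,X):
    c=camR(p).T@(np.array(X)-p['origin']); q=np.array(p['mtx'])@c; return q[:2]/q[2]
E
python3 - <<'E'
from h import *
for n in('top','side'):
    p=snap(n,n+'1.png'); print(n,p['origin'],p['attitude'],p['mtx'],p['shot'])
    for t in('tote','bay_c','chest','thread','glue','hammer'):
        print(t,[(np.round(d['bbox'],0).tolist(),round(d['p'],2)) for d in cams.look_for(t,p)])
print(robot.get_obs())
E
```

```text
pics
top [ 0.3799744  -0.05861034  1.03689425] [-3.02343273 -0.01437761 -1.57977882] [[434.74784651   0.         253.56198523]
 [  0.         434.74784651 193.733485  ]
 [  0.           0.           1.        ]] 1
tote [([312.0, 275.0, 76.0, 74.0], 0.77), ([358.0, 194.0, 76.0, 55.0], 0.75)]
bay_c [([100.0, 100.0, 54.0, 80.0], 0.98), ([205.0, 98.0, 53.0, 83.0], 0.78), ([322.0, 230.0, 15.0, 13.0], 0.71)]
chest [([104.0, 103.0, 157.0, 86.0], 0.69)]
thread [([227.0, 228.0, 20.0, 28.0], 0.85)]
glue [([145.0, 232.0, 31.0, 29.0], 0.62), ([305.0, 228.0, 14.0, 14.0], 0.6)]
hammer [([336.0, 61.0, 39.0, 100.0], 0.82)]
side [-0.15323229 -0.63896805  0.91260223] [-2.36046336  0.00889543 -0.83730283] [[447.14374748   0.         259.24755319]
 [  0.         447.14374748 199.25011538]
 [  0.           0.           1.        ]] 2
tote [([231.0, 295.0, 67.0, 46.0], 0.91), ([323.0, 266.0, 70.0, 56.0], 0.83), ([252.0, 136.0, 56.0, 46.0], 0.68), ([265.0, 221.0, 66.0, 55.0], 0.64)]
bay_c [([221.0, 133.0, 67.0, 36.0], 0.87), ([247.0, 142.0, 70.0, 44.0], 0.82), ([195.0, 106.0, 64.0, 49.0], 0.67), ([176.0, 1
[... 242 characters left out ...]
0, 201.0, 22.0, 34.0], 0.33)]
{'time': 0.7, 'joint_positions': array([ 1.07892404e+00,  8.71684936e-02,  1.37066710e+00,  4.15894596e-06,
        1.68358616e+00, -1.03116260e-01]), 'qvel': array([-0.00026072, -0.0012443 , -0.0006145 ,  0.00021936,  0.00093888,
        0.00031043]), 'joint_torque': array([-3.95265997e-04, -3.39910591e+01, -3.02522314e+01,  7.18050264e-02,
        2.34269741e-02, -3.34010792e-05]), 'tool_pos': array([0.20849833, 0.50898585, 0.20553983]), 'ee_rot': array([ 3.14157917e+00, -1.70413668e-04,  1.18204077e+00]), 'wrist_force': array([-0.0501102 , -0.06381146, -0.15140166]), 'wrist_torque': array([-0.02882549, -0.0137804 , -0.02317322]), 'width': 0.09384255257794596}
```

View pics/top1.png

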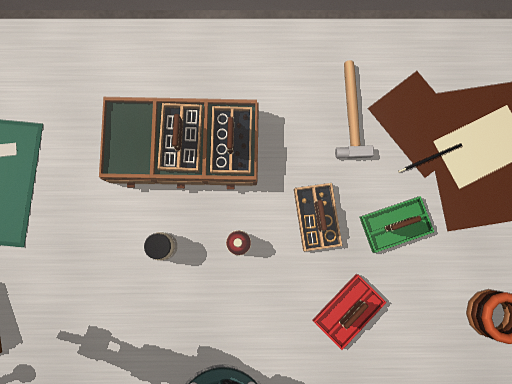

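View pics/side1.png

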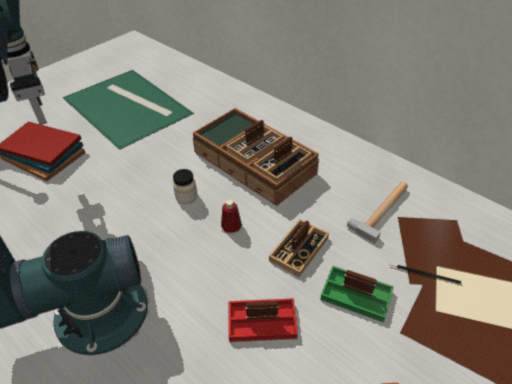

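The top view shows the wooden tote at about (318,217), with the green and red look-alikes to its right and below. The empty bay is the left one, at about (128,137). Next I'll zoom in to get the corners.

```bash
python3 - <<'E'
import cv2
i=cv2.imread('pics/top1.png')
cv2.imwrite('pics/z1.png',cv2.resize(i[175:260,280:355],None,fx=7,fy=7,interpolation=cv2.INTER_CUBIC))
cv2.imwrite('pics/z2.png',cv2.resize(i[90:195,92:267],None,fx=4.5,fy=4.5,interpolation=cv2.INTER_CUBIC))
E
```

```text
(no output)
```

View pics/z1.png

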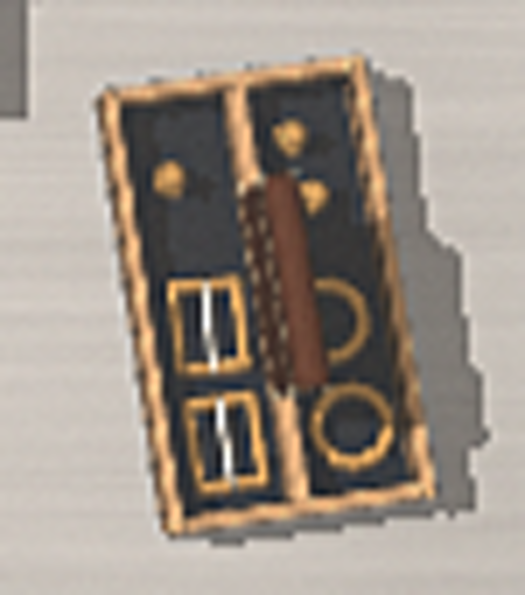

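View pics/z2.png

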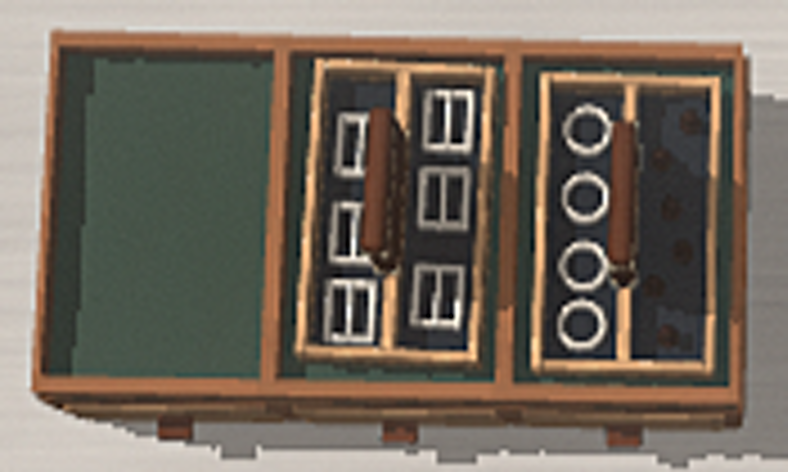

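```bash
cat > loc.py <<'E'
from h import *
from scipy.optimize import least_squares
def fit(obs):  # obs: list of (pic, uv, local(x,y), z)
    def r(q):
        c,s=np.cos(q[2]),np.sin(q[2]); o=[]
        for p,uv,l,z in obs:
            X=[q[0]+c*l[0]-s*l[1],q[1]+s*l[0]+c*l[1],z]; o+=list(proj(p,X)-uv)
        return o
    s=least_squares(r,[.45,0,0]); return s.x,np.round(s.fun,1)
E
python3 - <<'E'
from loc import *
p=cams.snapshot('top')
z1=lambda u,v:((u+.5)/7-.5+280,(v+.5)/7-.5+175)
z2=lambda u,v:((u+.5)/4.5-.5+92,(v+.5)/4.5-.5+90)
L=[(.075,.045),(.075,-.045),(-.075,-.045),(-.075,.045)]
t=[(103,88),(364,56),(436,492),(169,535)]
x,r=fit([(p,z1(*a),l,.022) for a,l in zip(t,L)]); print('tote',x,np.degrees(x[2]),r)
L=[(.094,.178),(.094,-.178),(-.094,-.178),(-.094,.178)]
t=[(50,31),(744,46),(744,403),(34,391)]
c,r=fit([(p,z2(*a),l,.08) for a,l in zip(t,L)]); print('chest',c,np.degrees(c[2]),r)
# inner corners of empty bay
L=[(.084,.054),(.084,-.054),(-.084,-.054),(-.084,.054)]
t=[(60,47),(274,51),(262,378),(44,376)]
b,r=fit([(p,z2(*a),l,.08) for a,l in zip(t,L)]); print('bay',b,np.degrees(b[2]),r)
R=lambda a:np.array([[np.cos(a),-np.sin(a)],[np.sin(a),np.cos(a)]])
print('bay from chest',c[:2]+R(c[2])@[0,.116])
# overlay on side
s=cams.snapshot('side'); im=cv2.cvtColor(s['img'],cv2.COLOR_RGB2BGR); im=cv2.resize(im,None,fx=3,fy=3)
def poly(q,hx,hy,z,col):
    P=[proj(s,[*(q[:2]+R(q[2])@l),z]) for l in [(hx,hy),(hx,-hy),(-hx,-hy),(-hx,hy)]]
    cv2.polylines(im,[np.int32((np.array(P)+.5)*3-.5)],True,col,1)
poly(x,.075,.045,.022,(0,0,255)); poly(x,.035,.006,.08,(255,0,0)); poly(c,.094,.178,.08,(0,0,255)); poly(b,.084,.054,.08,(255,0,255))
cv2.imwrite('pics/ov1.png',im[300:900,500:1150])
E
```

```text
tote [ 0.44645079 -0.22434827  0.13009329] 7.4537962843607595 [-0.2  0.1  0.1 -0.5  0.1  0.5  0.  -0.2]
chest [ 0.62187498  0.09256347 -0.02194878] -1.25757219469538 [-0.9 -0.8  1.9 -1.5  1.   0.9 -1.9  1.2]
bay [ 0.6245925   0.20880932 -0.0172412 ] -0.9878482330072827 [-0.1 -0.   0.2 -0.3  0.2  0.2 -0.2  0.1]
bay from chest [0.62442083 0.20853552]
```

View pics/ov1.png

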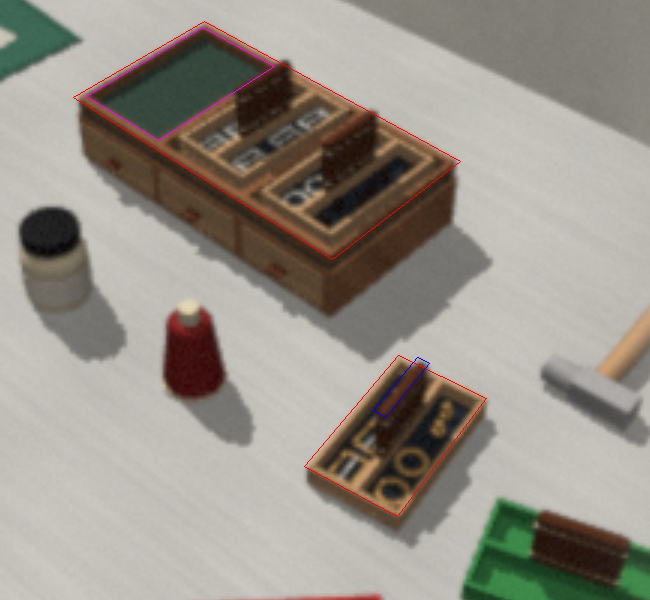

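The overlay matches the side image: the tote outline and the empty-bay outline both land correctly. Now I'll turn the jaws to the tote's y axis, then move over the tote.

Emit:
jog_arm([
  {"rz":-6},
  {"rz":-6},
  {"rz":-6},
  {"rz":-6},
  {"rz":-6},
], claw=0.55)

```text
invalid input
```

```bash
cat > go.py <<'E'
from h import *
from scipy.spatial.transform import Rotation as R
import sys
def delta(t,yaw):
    o=robot.get_obs(); A=R.from_euler('xyz',o['ee_rot']); B=R.from_euler('xyz',[np.pi,0,np.radians(yaw)])
    print('t',round(o['time'],2),'tcp',np.round(o['tool_pos'],4),'rpy',np.round(np.degrees(o['ee_rot']),2),'w',round(o['width'],4),'F',np.round(o['wrist_force'],2))
    print('shift mm',np.round(A.inv().apply(np.array(t)-o['tool_pos'])*1000,1),'turn deg',np.round(np.degrees((A.inv()*B).as_rotvec()),2))
if __name__=='__main__':
    a=list(map(float,sys.argv[1:])); delta(a[:3],a[3])
E
python3 go.py .4464 -.2243 .13 97.45
python3 - <<'E'
from loc import *
p=cams.snapshot('top')
z2=lambda u,v:((u+.5)/4.5-.5+92,(v+.5)/4.5-.5+90)
L=[(.092,.174),(.092,-.174),(-.092,-.174),(-.092,.174)]
t=[(50,31),(744,46),(744,403),(34,391)]
print(fit([(p,z2(*a),l,.08) for a,l in zip(t,L)]))
E
```

```text
t 0.8 tcp [0.2085 0.509  0.2055] rpy [-1.800e+02 -1.000e-02  6.772e+01] w 0.0937 F [-0.64 -0.04 -0.8 ]
shift mm [-588.4  498.1   75.4] turn deg [ 0.000e+00 -1.000e-02 -2.973e+01]
(array([ 0.62169564,  0.09260457, -0.02171074]), array([ 0.8,  0.1,  0.1, -0.6, -0.8,  0.1, -0.1,  0.4]))
```

Emit:
jog_arm([
  {"x":0,"y":0,"z":0,"rx":0,"ry":0,"rz":-6},
  {"x":0,"y":0,"z":0,"rx":0,"ry":0,"rz":-6},
  {"x":0,"y":0,"z":0,"rx":0,"ry":0,"rz":-6},
  {"x":0,"y":0,"z":0,"rx":0,"ry":0,"rz":-6},
  {"x":0,"y":0,"z":0,"rx":0,"ry":0,"rz":-6},
], claw=0.55)

```text
time: 1.27
tool_pos: [0.2085, 0.509, 0.2056]
ee_rot: [3.141, -0.0, 1.728]
wrist_force: [0.5, -0.7, -0.0]
width: 0.0641
```

```bash
python3 go.py .4464 -.2243 .13 97.45
```

```text
t 1.27 tcp [0.2085 0.509  0.2056] rpy [ 1.7999e+02 -2.0000e-02  9.9030e+01] w 0.0641 F [ 0.54 -0.71 -0.02]
shift mm [-761.6  119.8   75.4] turn deg [ 0.01 -0.02  1.58]
```

Emit:
jog_arm([
  {"x":-0.02,"y":0.003,"z":0,"rx":0,"ry":0,"rz":0},
  {"x":-0.038,"y":0.006,"z":0,"rx":0,"ry":0,"rz":0},
  {"x":-0.038,"y":0.006,"z":0,"rx":0,"ry":0,"rz":0},
  {"x":-0.038,"y":0.006,"z":0,"rx":0,"ry":0,"rz":0},
  {"x":-0.038,"y":0.006,"z":0,"rx":0,"ry":0,"rz":0},
  {"x":-0.038,"y":0.006,"z":0,"rx":0,"ry":0,"rz":0},
  {"x":-0.038,"y":0.006,"z":0,"rx":0,"ry":0,"rz":0},
  {"x":-0.038,"y":0.006,"z":0,"rx":0,"ry":0,"rz":0},
  {"x":-0.038,"y":0.006,"z":0,"rx":0,"ry":0,"rz":0},
  {"x":-0.038,"y":0.006,"z":0,"rx":0,"ry":0,"rz":0},
  {"x":-0.03,"y":0.005,"z":0,"rx":0,"ry":0,"rz":0},
  {"x":-0.02,"y":0.003,"z":0,"rx":0,"ry":0,"rz":0},
])

```text
time: 2.27
tool_pos: [0.3428, 0.1011, 0.2046]
ee_rot: [3.135, -0.001, 1.746]
wrist_force: [0.0, 0.7, -0.5]
width: 0.0518
```

```bash
python3 go.py .4464 -.2243 .13 97.45
```

```text
t 2.27 tcp [0.3428 0.1011 0.2046] rpy [ 1.7961e+02 -4.0000e-02  1.0006e+02] w 0.0518 F [ 0.01  0.74 -0.54]
shift mm [-338.5   44.7   74.7] turn deg [ 0.39 -0.05  2.61]
```

Emit:
jog_arm([
  {"x":-0.036,"y":0.005,"z":0,"rx":0.1,"ry":0,"rz":0.5},
  {"x":-0.036,"y":0.005,"z":0,"rx":0.1,"ry":0,"rz":0.5},
  {"x":-0.036,"y":0.005,"z":0,"rx":0,"ry":0,"rz":0.5},
  {"x":-0.036,"y":0.005,"z":0,"rx":0,"ry":0,"rz":0.5},
  {"x":-0.036,"y":0.005,"z":0,"rx":0,"ry":0,"rz":0.5},
  {"x":-0.036,"y":0.005,"z":0,"rx":0,"ry":0,"rz":0.2},
  {"x":-0.036,"y":0.005,"z":0.01,"rx":0,"ry":0,"rz":0},
  {"x":-0.036,"y":0.005,"z":0.02,"rx":0,"ry":0,"rz":0},
  {"x":-0.025,"y":0.003,"z":0.02,"rx":0,"ry":0,"rz":0},
  {"x":-0.012,"y":0.001,"z":0.01,"rx":0,"ry":0,"rz":0},
  {"x":0,"y":0,"z":0,"rx":0,"ry":0,"rz":0},
])

```text
time: 3.18
tool_pos: [0.4366, -0.2351, 0.1477]
ee_rot: [3.124, 0.004, 1.689]
wrist_force: [-1.2, 0.4, 0.1]
width: 0.0518
```

```bash
python3 go.py .4464 -.2243 .13 97.45
```

```text
t 3.18 tcp [ 0.4366 -0.2351  0.1477] rpy [179.01   0.24  96.77] w 0.0518 F [-1.17  0.41  0.13]
shift mm [ 9.6 10.7 17.9] turn deg [ 0.98  0.24 -0.67]
```

Emit:
jog_arm([
  {"x":0.005,"y":0.005,"z":0.008,"rx":0.5,"ry":0.1,"rz":-0.3},
  {"x":0.005,"y":0.005,"z":0.008,"rx":0.5,"ry":0.1,"rz":-0.3},
  {"x":0,"y":0,"z":0,"rx":0,"ry":0,"rz":0},
])

```text
time: 3.43
tool_pos: [0.4461, -0.2208, 0.1318]
ee_rot: [-3.141, -0.001, 1.7]
wrist_force: [-0.5, 0.7, -0.4]
width: 0.0515
```

```bash
python3 go.py .4464 -.2243 .13 97.45; python3 - <<'E'
from h import *
i=snap('top','t2.png')['img'];j=snap('side','s2.png')['img']
a=cv2.resize(i[160:275,265:365],None,fx=4,fy=4,interpolation=2);b=cv2.resize(j[185:300,230:330],None,fx=4,fy=4,interpolation=2)
cv2.imwrite('pics/c2.png',np.hstack([a,b])[:,:,::-1])
E
```

```text
t 3.43 tcp [ 0.4461 -0.2208  0.1318] rpy [-1.7994e+02 -8.0000e-02  9.7410e+01] w 0.0515 F [-0.54  0.67 -0.37]
shift mm [-3.5 -0.2  1.8] turn deg [-0.06 -0.08 -0.04]
```

View pics/c2.png

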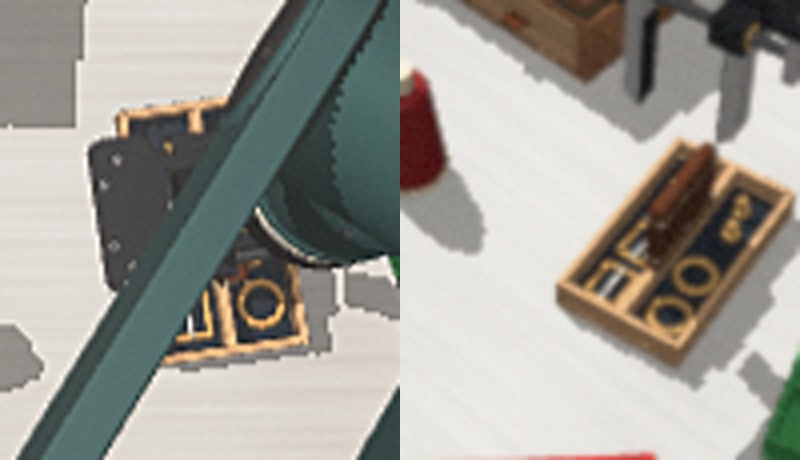

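In the side crop, the fingers stand either side of the grip, aligned along the tote's y. I'll go down 93 mm to TCP height 0.038, with a small sideways correction.

Emit:
jog_arm([
  {"x":-0.002,"y":0,"z":0.01,"rx":0,"ry":0,"rz":0},
  {"x":-0.0015,"y":0,"z":0.02,"rx":0,"ry":0,"rz":0},
  {"x":0,"y":0,"z":0.022,"rx":0,"ry":0,"rz":0},
  {"x":0,"y":0,"z":0.02,"rx":0,"ry":0,"rz":0},
  {"x":0,"y":0,"z":0.01,"rx":0,"ry":0,"rz":0},
  {"x":0,"y":0,"z":0,"rx":0,"ry":0,"rz":0},
])

```text
time: 4.03
tool_pos: [0.451, -0.2236, 0.0532]
ee_rot: [3.13, 0.01, 1.708]
wrist_force: [-0.1, -0.4, 0.4]
width: 0.0512
```

```bash
python3 go.py .4464 -.2243 .038 97.45
```

```text
t 4.03 tcp [ 0.451  -0.2236  0.0532] rpy [179.36   0.59  97.87] w 0.0512 F [-0.06 -0.36  0.44]
shift mm [ 0.1 -4.8 15.2] turn deg [0.64 0.59 0.42]
```

Emit:
jog_arm([
  {"x":0,"y":-0.0025,"z":0.007,"rx":0.3,"ry":0.3,"rz":0.2},
  {"x":0,"y":-0.0025,"z":0.006,"rx":0.3,"ry":0.3,"rz":0.2},
  {"x":0,"y":0,"z":0,"rx":0,"ry":0,"rz":0},
])

```text
time: 4.28
tool_pos: [0.4466, -0.2244, 0.0409]
ee_rot: [3.14, 0.001, 1.702]
wrist_force: [-0.3, 0.9, 0.1]
width: 0.0512
```

```bash
python3 go.py .4464 -.2243 .038 97.45
```

```text
t 4.28 tcp [ 0.4466 -0.2244  0.0409] rpy [1.799e+02 5.000e-02 9.750e+01] w 0.0512 F [-0.3   0.89  0.15]
shift mm [ 0.2 -0.2  2.9] turn deg [0.1  0.05 0.05]
```

Emit:
jog_arm([
  {"x":0,"y":0,"z":0.003,"rx":0.1,"ry":0,"rz":0},
  {"x":0,"y":0,"z":0,"rx":0,"ry":0,"rz":0},
  {"x":0,"y":0,"z":0,"rx":0,"ry":0,"rz":0},
  {"x":0,"y":0,"z":0,"rx":0,"ry":0,"rz":0},
  {"x":0,"y":0,"z":0,"rx":0,"ry":0,"rz":0},
  {"x":0,"y":0,"z":0,"rx":0,"ry":0,"rz":0},
  {"x":0,"y":0,"z":0,"rx":0,"ry":0,"rz":0},
], claw=0)

```text
time: 4.87
tool_pos: [0.4486, -0.2256, 0.0409]
ee_rot: [3.137, 0.003, 1.701]
wrist_force: [0.7, 1.4, -1.3]
width: 0.0116
```

```bash
python3 go.py .4464 -.2243 .038 97.45
```

```text
t 4.87 tcp [ 0.4486 -0.2256  0.0409] rpy [179.74   0.2   97.46] w 0.0116 F [ 0.65  1.41 -1.33]
shift mm [ 1.6 -2.   2.9] turn deg [0.26 0.2  0.01]
```

Gripped, with an opening of 11.6 mm on the 12 mm leather. Lifting gently.

Emit:
jog_arm([
  {"x":0,"y":0,"z":-0.002,"rx":0,"ry":0,"rz":0},
  {"x":0,"y":0,"z":-0.004,"rx":0.1,"ry":0.1,"rz":0},
  {"x":0,"y":0,"z":-0.006,"rx":0.1,"ry":0.1,"rz":0},
  {"x":0,"y":0,"z":-0.006,"rx":0,"ry":0,"rz":0},
  {"x":0,"y":0,"z":-0.004,"rx":0,"ry":0,"rz":0},
  {"x":0,"y":0,"z":-0.002,"rx":0,"ry":0,"rz":0},
])

```text
time: 5.37
tool_pos: [0.4462, -0.2244, 0.0638]
ee_rot: [-3.137, -0.004, 1.701]
wrist_force: [-0.7, 0.3, -3.8]
width: 0.012
```

```bash
python3 go.py .4464 -.2243 .22 97.45; python3 - <<'E'
from h import *
j=snap('side','s3.png')['img']
cv2.imwrite('pics/c3.png',cv2.resize(j[185:300,220:340],None,fx=5,fy=5,interpolation=2)[:,:,::-1])
E
```

```text
t 5.37 tcp [ 0.4462 -0.2244  0.0638] rpy [-179.71   -0.24   97.47] w 0.012 F [-0.68  0.35 -3.76]
shift mm [   0.7   -0.6 -156.2] turn deg [-0.29 -0.24  0.02]
```

View pics/c3.png

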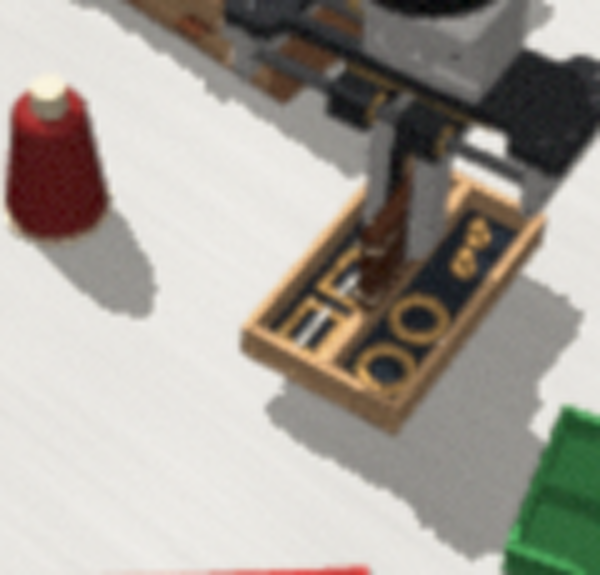

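The tote hangs clear and level with its contents in place. Raising it above the neighbours' grips.

Emit:
jog_arm([
  {"x":0,"y":0,"z":-0.004,"rx":-0.1,"ry":-0.1,"rz":0},
  {"x":0,"y":0,"z":-0.009,"rx":-0.1,"ry":-0.1,"rz":0},
  {"x":0,"y":0,"z":-0.014,"rx":-0.05,"ry":0,"rz":0},
  {"x":0,"y":0,"z":-0.018,"rx":0,"ry":0,"rz":0},
  {"x":0,"y":0,"z":-0.02,"rx":0,"ry":0,"rz":0},
  {"x":0,"y":0,"z":-0.02,"rx":0,"ry":0,"rz":0},
  {"x":0,"y":0,"z":-0.02,"rx":0,"ry":0,"rz":0},
  {"x":0,"y":0,"z":-0.02,"rx":0,"ry":0,"rz":0},
  {"x":0,"y":0,"z":-0.017,"rx":0,"ry":0,"rz":0},
  {"x":0,"y":0,"z":-0.012,"rx":0,"ry":0,"rz":0},
  {"x":0,"y":0,"z":-0.006,"rx":0,"ry":0,"rz":0},
  {"x":0,"y":0,"z":-0.002,"rx":0,"ry":0,"rz":0},
])

```text
time: 6.42
tool_pos: [0.4445, -0.2233, 0.2386]
ee_rot: [3.141, 0.001, 1.701]
wrist_force: [0.3, 0.5, -3.3]
width: 0.0115
```

```bash
python3 go.py .6243 .2087 .225 88.9
```

```text
t 6.42 tcp [ 0.4445 -0.2233  0.2386] rpy [1.7998e+02 3.0000e-02 9.7470e+01] w 0.0115 F [ 0.29  0.52 -3.3 ]
shift mm [405.  234.4  13.5] turn deg [0.02 0.03 8.57]
```

Emit:
jog_arm([
  {"x":0.0026,"y":0.0015,"z":0,"rx":0,"ry":0,"rz":0},
  {"x":0.006,"y":0.0035,"z":0,"rx":0,"ry":0,"rz":0.2},
  {"x":0.0095,"y":0.0055,"z":0,"rx":0,"ry":0,"rz":0.4},
  {"x":0.013,"y":0.0075,"z":0,"rx":0,"ry":0,"rz":0.5},
  {"x":0.0156,"y":0.009,"z":0,"rx":0,"ry":0,"rz":0.5},
  {"x":0.0174,"y":0.01,"z":0,"rx":0,"ry":0,"rz":0.5},
  {"x":0.0174,"y":0.01,"z":0,"rx":0,"ry":0,"rz":0.5},
  {"x":0.0174,"y":0.01,"z":0,"rx":0,"ry":0,"rz":0.5},
])

```text
time: 7.08
tool_pos: [0.4891, -0.114, 0.2309]
ee_rot: [-3.13, -0.005, 1.636]
wrist_force: [0.2, -0.7, -3.1]
width: 0.0118
```

```bash
python3 go.py .6243 .2087 .225 88.9
```

```text
t 7.08 tcp [ 0.4891 -0.114   0.2309] rpy [-179.33   -0.3    93.75] w 0.0118 F [ 0.18 -0.74 -3.07]
shift mm [313.1 156.1   5.8] turn deg [-0.68 -0.28  4.85]
```

Emit:
jog_arm([
  {"x":0.018,"y":0.009,"z":-0.001,"rx":-0.2,"ry":-0.1,"rz":0.4},
  {"x":0.018,"y":0.009,"z":-0.001,"rx":-0.2,"ry":-0.1,"rz":0.4},
  {"x":0.018,"y":0.009,"z":-0.001,"rx":-0.1,"ry":0,"rz":0.4},
  {"x":0.018,"y":0.009,"z":-0.001,"rx":-0.1,"ry":0,"rz":0.4},
  {"x":0.018,"y":0.009,"z":-0.001,"rx":0,"ry":0,"rz":0.4},
  {"x":0.018,"y":0.009,"z":-0.001,"rx":0,"ry":0,"rz":0.4},
  {"x":0.018,"y":0.009,"z":-0.001,"rx":0,"ry":0,"rz":0.4},
  {"x":0.018,"y":0.009,"z":-0.001,"rx":0,"ry":0,"rz":0.4},
])

```text
time: 7.75
tool_pos: [0.5522, 0.0472, 0.2255]
ee_rot: [-3.117, -0.008, 1.579]
wrist_force: [0.1, 0.1, -2.6]
width: 0.0117
```

```bash
python3 go.py .6243 .2087 .225 88.9
```

```text
t 7.75 tcp [0.5522 0.0472 0.2255] rpy [-178.61   -0.45   90.5 ] w 0.0117 F [ 0.11  0.06 -2.6 ]
shift mm [160.9  73.6  -0. ] turn deg [-1.4  -0.43  1.6 ]
```

Emit:
jog_arm([
  {"x":0.018,"y":0.008,"z":-0.002,"rx":-0.5,"ry":-0.2,"rz":0.2},
  {"x":0.018,"y":0.008,"z":-0.002,"rx":-0.5,"ry":-0.2,"rz":0.2},
  {"x":0.018,"y":0.008,"z":-0.002,"rx":-0.5,"ry":-0.2,"rz":0.2},
  {"x":0.018,"y":0.008,"z":-0.002,"rx":-0.5,"ry":-0.1,"rz":0.2},
  {"x":0.018,"y":0.008,"z":-0.002,"rx":-0.4,"ry":-0.1,"rz":0.1},
  {"x":0.016,"y":0.007,"z":-0.002,"rx":-0.3,"ry":-0.1,"rz":0.1},
])

```text
time: 8.25
tool_pos: [0.5962, 0.1636, 0.2253]
ee_rot: [3.137, 0.009, 1.564]
wrist_force: [1.1, 0.5, -2.6]
width: 0.0118
```

```bash
python3 go.py .6243 .2087 .225 88.9
```

```text
t 8.25 tcp [0.5962 0.1636 0.2253] rpy [179.76   0.51  89.58] w 0.0118 F [ 1.06  0.48 -2.65]
shift mm [45.3 27.8 -0. ] turn deg [0.24 0.51 0.69]
```

Emit:
jog_arm([
  {"x":0.013,"y":0.007,"z":-0.001,"rx":0,"ry":0.1,"rz":0.2},
  {"x":0.01,"y":0.006,"z":-0.001,"rx":0,"ry":0.2,"rz":0.2},
  {"x":0.008,"y":0.005,"z":0,"rx":0,"ry":0.2,"rz":0.1},
  {"x":0.005,"y":0.003,"z":0,"rx":0,"ry":0,"rz":0.1},
  {"x":0.003,"y":0.002,"z":0,"rx":0,"ry":0,"rz":0},
  {"x":0,"y":0,"z":0,"rx":0,"ry":0,"rz":0},
])

```text
time: 8.75
tool_pos: [0.6179, 0.2106, 0.2185]
ee_rot: [-3.132, 0.001, 1.558]
wrist_force: [0.2, 0.0, -2.9]
width: 0.0118
```

```bash
python3 go.py .6243 .2087 .18 88.9
```

```text
t 8.75 tcp [0.6179 0.2106 0.2185] rpy [-1.7944e+02  5.0000e-02  8.9270e+01] w 0.0118 F [ 0.21  0.   -2.91]
shift mm [-1.8  6.8 38.5] turn deg [-0.56  0.06  0.37]
```

Emit:
jog_arm([
  {"x":-0.001,"y":0.003,"z":0.006,"rx":-0.3,"ry":0,"rz":0.1},
  {"x":-0.001,"y":0.003,"z":0.008,"rx":-0.2,"ry":0,"rz":0.1},
  {"x":0,"y":0.001,"z":0.008,"rx":0,"ry":0,"rz":0.1},
  {"x":0,"y":0,"z":0.006,"rx":0,"ry":0,"rz":0},
  {"x":0,"y":0,"z":0.002,"rx":0,"ry":0,"rz":0},
  {"x":0,"y":0,"z":0,"rx":0,"ry":0,"rz":0},
])

```text
time: 9.25
tool_pos: [0.6248, 0.2047, 0.1844]
ee_rot: [-3.139, 0.003, 1.548]
wrist_force: [0.6, -0.7, -3.4]
width: 0.0117
```

```bash
python3 go.py .6243 .2087 .107 88.9; python3 - <<'E'
from h import *
i=snap('top','t4.png')['img'];j=snap('side','s4.png')['img']
a=cv2.resize(i[85:200,85:185],None,fx=4,fy=4,interpolation=2);b=cv2.resize(j[85:200,180:280],None,fx=4,fy=4,interpolation=2)
cv2.imwrite('pics/c4.png',np.hstack([a,b])[:,:,::-1])
E
```

```text
t 9.25 tcp [0.6248 0.2047 0.1844] rpy [-1.7986e+02  1.7000e-01  8.8690e+01] w 0.0117 F [ 0.59 -0.71 -3.36]
shift mm [ 4.2 -0.4 77.4] turn deg [-0.14  0.17 -0.21]
```

View pics/c4.png

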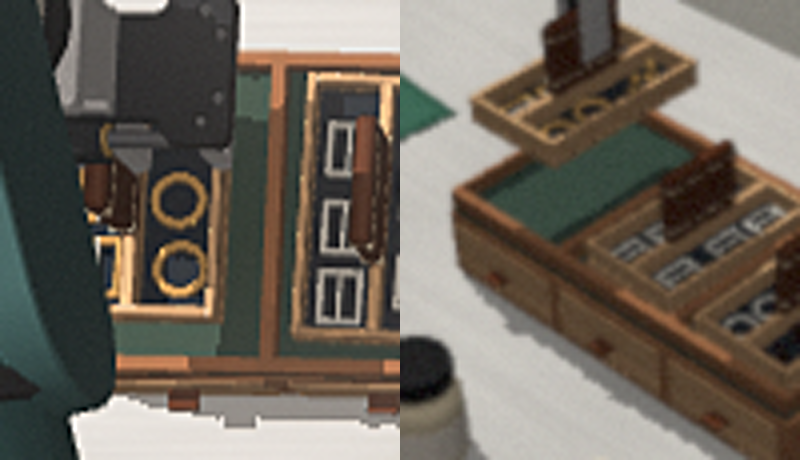

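```bash
cat > ov.py <<'E'
from h import *
import sys
# draw tote box predicted from TCP (assuming central grasp, off mm underside) on both cams
def R2(a): return np.array([[np.cos(a),-np.sin(a)],[np.sin(a),np.cos(a)]])
def draw(name,off,crop,sc,out,z0=None):
    from scipy.spatial.transform import Rotation as R
    o=robot.get_obs(); T=R.from_euler('xyz',o['ee_rot']).as_matrix()
    ex=-T[:,1]*-1; ey=T[:,0]; ez=-T[:,2]  # tote x = tool y
    ex=np.cross(ey,ez)
    s=cams.snapshot(name); im=cv2.cvtColor(s['img'],cv2.COLOR_RGB2BGR)
    u0,u1,v0,v1=crop; c=cv2.resize(im[v0:v1,u0:u1],None,fx=sc,fy=sc,interpolation=2)
    def poly(hx,hy,h,col):
        P=[]
        for a,b in[(1,1),(1,-1),(-1,-1),(-1,1)]:
            X=np.array(o['tool_pos'])+ex*a*hx+ey*b*hy+ez*(h-off); P.append((proj(s,X)-[u0,v0]+.5)*sc-.5)
        cv2.polylines(c,[np.int32(P)],True,col,1)
    poly(.075,.045,.022,(0,0,255)); poly(.075,.045,0,(255,0,255)); poly(.035,.006,.08,(255,0,0))
    cv2.imwrite('pics/'+out,c)
E
python3 - <<'E'
from ov import *
draw('side',.041,(185,265,80,135),9,'ov4s.png')
draw('top',.041,(95,155,90,180),6,'ov4t.png')
E
```

```text
(no output)
```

View pics/ov4s.png

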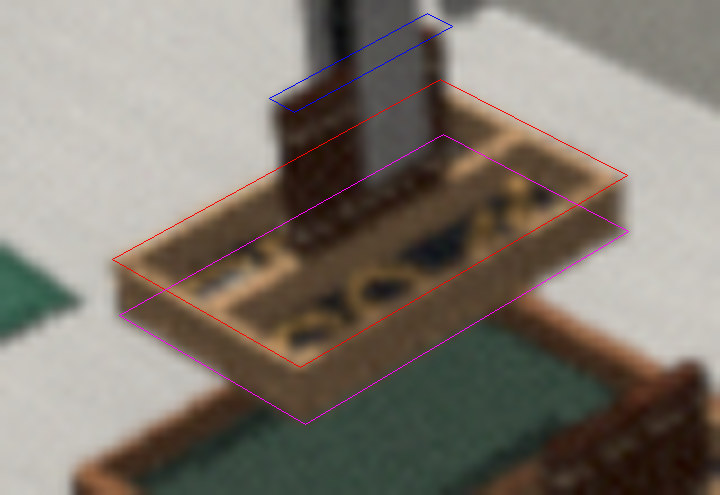

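View pics/ov4t.png

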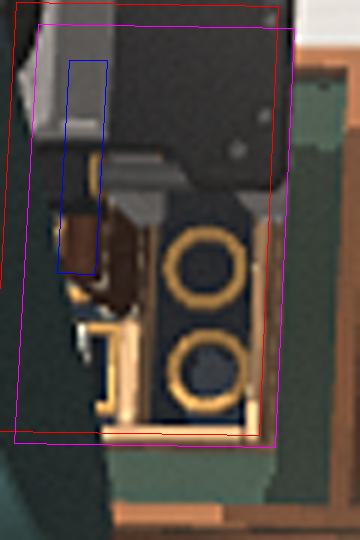

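The predicted box agrees with both views to within about 2 mm, and the tote is level. I'll shift the target about 1.5 mm and lower.

Emit:
jog_arm([
  {"x":0.003,"y":0.0005,"z":0.004,"rx":-0.1,"ry":0.1,"rz":-0.1},
  {"x":0.002,"y":0.0005,"z":0.008,"rx":0,"ry":0.1,"rz":0},
  {"x":0,"y":0,"z":0.012,"rx":0,"ry":0,"rz":0},
  {"x":0,"y":0,"z":0.012,"rx":0,"ry":0,"rz":0},
  {"x":0,"y":0,"z":0.008,"rx":0,"ry":0,"rz":0},
  {"x":0,"y":0,"z":0.003,"rx":0,"ry":0,"rz":0},
  {"x":0,"y":0,"z":0,"rx":0,"ry":0,"rz":0},
])

```text
time: 10.03
tool_pos: [0.6268, 0.2115, 0.1348]
ee_rot: [3.138, -0.002, 1.551]
wrist_force: [-0.1, 0.3, -4.4]
width: 0.0115
```

```bash
python3 go.py .6258 .2097 .107 88.9
```

```text
t 10.03 tcp [0.6268 0.2115 0.1348] rpy [ 1.798e+02 -1.200e-01  8.889e+01] w 0.0115 F [-0.07  0.31 -4.39]
shift mm [-1.9 -1.  27.8] turn deg [ 0.2  -0.12 -0.01]
```

Emit:
jog_arm([
  {"x":-0.001,"y":-0.001,"z":0.004,"rx":0.1,"ry":-0.1,"rz":0},
  {"x":-0.001,"y":0,"z":0.006,"rx":0.1,"ry":0,"rz":0},
  {"x":0,"y":0,"z":0.005,"rx":0,"ry":0,"rz":0},
  {"x":0,"y":0,"z":0.002,"rx":0,"ry":0,"rz":0},
  {"x":0,"y":0,"z":0,"rx":0,"ry":0,"rz":0},
])

```text
time: 10.45
tool_pos: [0.6257, 0.2091, 0.1156]
ee_rot: [-3.141, 0.0, 1.551]
wrist_force: [-0.9, -0.3, -2.7]
width: 0.0121
```

```bash
python3 go.py .6258 .2097 .107 88.9;  python3 - <<'E'
from ov import *
draw('side',.041,(185,275,80,155),8,'ov5s.png')
draw('top',.041,(95,165,90,185),6,'ov5t.png')
E
```

```text
t 10.45 tcp [0.6257 0.2091 0.1156] rpy [-179.95    0.     88.87] w 0.0121 F [-0.87 -0.25 -2.68]
shift mm [0.6 0.1 8.6] turn deg [-0.05  0.   -0.03]
```

View pics/ov5s.png

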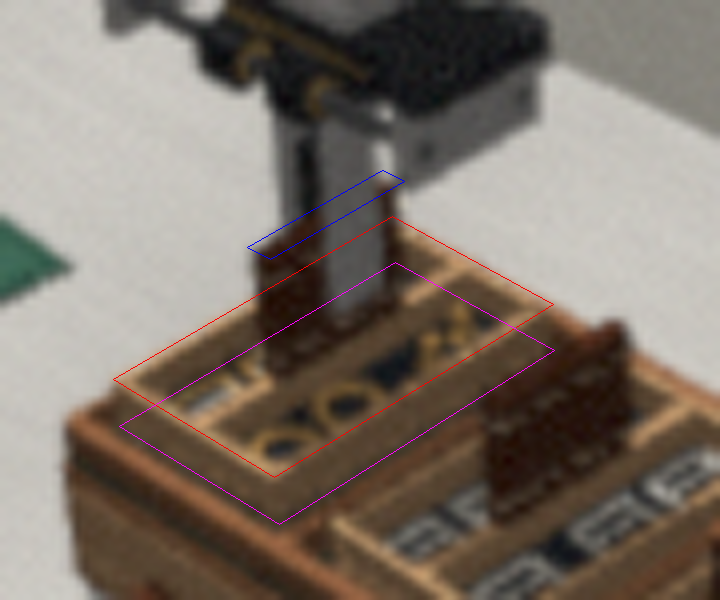

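View pics/ov5t.png

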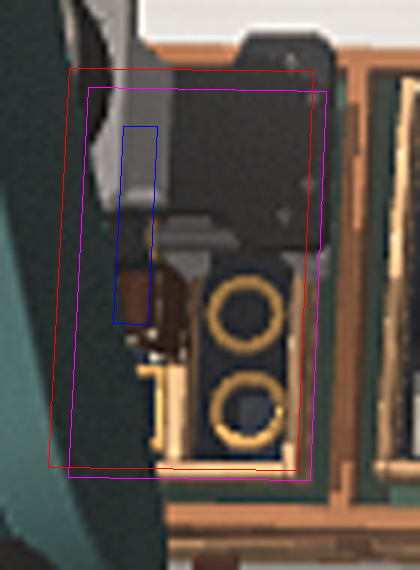

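The tote sits inside the rails with about 8 mm of gap on both visible sides. Now I'll set it down slowly.

Emit:
jog_arm([
  {"x":0.0005,"y":0,"z":0.002,"rx":0,"ry":0,"rz":0},
  {"x":0,"y":0,"z":0.002,"rx":0,"ry":0,"rz":0},
  {"x":0,"y":0,"z":0.002,"rx":0,"ry":0,"rz":0},
  {"x":0,"y":0,"z":0,"rx":0,"ry":0,"rz":0},
])

```text
time: 10.88
tool_pos: [0.6268, 0.21, 0.1115]
ee_rot: [3.139, -0.001, 1.551]
wrist_force: [-0.5, -0.4, -2.8]
width: 0.0115
```

```bash
python3 go.py .6258 .2097 .107 88.9
```

```text
t 10.88 tcp [0.6268 0.21   0.1115] rpy [ 1.7983e+02 -6.0000e-02  8.8880e+01] w 0.0115 F [-0.53 -0.35 -2.78]
shift mm [-0.4 -1.   4.5] turn deg [ 0.17 -0.06 -0.02]
```

Emit:
jog_arm([
  {"x":0,"y":-0.001,"z":0.0015,"rx":0.1,"ry":0,"rz":0},
  {"x":0,"y":0,"z":0.0015,"rx":0,"ry":0,"rz":0},
  {"x":0,"y":0,"z":0.001,"rx":0,"ry":0,"rz":0},
])

```text
time: 11.13
tool_pos: [0.626, 0.2102, 0.1077]
ee_rot: [3.139, -0.001, 1.551]
wrist_force: [-0.3, -0.3, -3.5]
width: 0.0117
```

```bash
python3 go.py .6258 .2097 .107 88.9
```

```text
t 11.13 tcp [0.626  0.2102 0.1077] rpy [ 1.7988e+02 -8.0000e-02  8.8880e+01] w 0.0117 F [-0.26 -0.28 -3.53]
shift mm [-0.5 -0.2  0.7] turn deg [ 0.12 -0.08 -0.02]
```

Emit:
jog_arm([
  {"x":0,"y":0,"z":0.001,"rx":0.1,"ry":0,"rz":0},
  {"x":0,"y":0,"z":0.0007,"rx":0,"ry":0,"rz":0},
])

```text
time: 11.3
tool_pos: [0.6261, 0.2103, 0.1071]
ee_rot: [3.141, -0.002, 1.551]
wrist_force: [-1.4, 0.2, 0.6]
width: 0.012
```

```bash
python3 go.py .6258 .2097 .107 88.9
```

```text
t 11.3 tcp [0.6261 0.2103 0.1071] rpy [ 1.7994e+02 -9.0000e-02  8.8890e+01] w 0.012 F [-1.38  0.25  0.63]
shift mm [-0.7 -0.2  0.1] turn deg [ 0.06 -0.09 -0.01]
```

The weight is off the wrist (Fz went from −3.5 to +0.6 N), so the tote is on the floor of the bay. Opening moderately.

Emit:
jog_arm([
  {"x":0,"y":0,"z":0,"rx":0,"ry":0,"rz":0},
  {"x":0,"y":0,"z":0,"rx":0,"ry":0,"rz":0},
  {"x":0,"y":0,"z":0,"rx":0,"ry":0,"rz":0},
  {"x":0,"y":0,"z":0,"rx":0,"ry":0,"rz":0},
  {"x":0,"y":0,"z":0,"rx":0,"ry":0,"rz":0},
], claw=0.45)

```text
time: 11.72
tool_pos: [0.6285, 0.2109, 0.1109]
ee_rot: [3.133, -0.004, 1.551]
wrist_force: [0.0, 0.0, 0.6]
width: 0.0407
```

```bash
python3 go.py .6258 .2097 .22 88.9
```

```text
t 11.72 tcp [0.6285 0.2109 0.1109] rpy [179.5   -0.21  88.89] w 0.0407 F [0.04 0.05 0.62]
shift mm [  -0.8   -1.7 -109.1] turn deg [ 0.5  -0.21 -0.01]
```

Emit:
jog_arm([
  {"x":0,"y":0,"z":-0.006,"rx":0.2,"ry":-0.1,"rz":0},
  {"x":0,"y":0,"z":-0.014,"rx":0.2,"ry":-0.1,"rz":0},
  {"x":0,"y":0,"z":-0.02,"rx":0,"ry":0,"rz":0},
  {"x":0,"y":0,"z":-0.025,"rx":0,"ry":0,"rz":0},
  {"x":0,"y":0,"z":-0.025,"rx":0,"ry":0,"rz":0},
  {"x":0,"y":-0.02,"z":-0.02,"rx":0,"ry":0,"rz":0},
  {"x":0,"y":-0.03,"z":-0.01,"rx":0,"ry":0,"rz":0},
  {"x":0,"y":-0.035,"z":0,"rx":0,"ry":0,"rz":0},
  {"x":0,"y":-0.035,"z":0,"rx":0,"ry":0,"rz":0},
  {"x":0,"y":-0.035,"z":0,"rx":0,"ry":0,"rz":0},
  {"x":0,"y":-0.03,"z":0,"rx":0,"ry":0,"rz":0},
  {"x":0,"y":-0.015,"z":0,"rx":0,"ry":0,"rz":0},
])

```text
time: 12.72
tool_pos: [0.4247, 0.2141, 0.2404]
ee_rot: [3.137, -0.002, 1.547]
wrist_force: [0.6, 0.8, 0.4]
width: 0.0421
```

```bash
python3 go.py .6258 .2097 .22 88.9; python3 - <<'E'
from h import *
i=snap('top','t6.png')['img'];j=snap('side','s6.png')['img']
a=cv2.resize(i[85:200,85:185],None,fx=4,fy=4,interpolation=2);b=cv2.resize(j[85:200,180:280],None,fx=4,fy=4,interpolation=2)
cv2.imwrite('pics/c6.png',np.hstack([a,b])[:,:,::-1])
E
```

```text
t 12.72 tcp [0.4247 0.2141 0.2404] rpy [ 1.7971e+02 -9.0000e-02  8.8630e+01] w 0.0421 F [0.64 0.84 0.45]
shift mm [  0.4 201.1  21.4] turn deg [ 0.29 -0.09 -0.27]
```

View pics/c6.png

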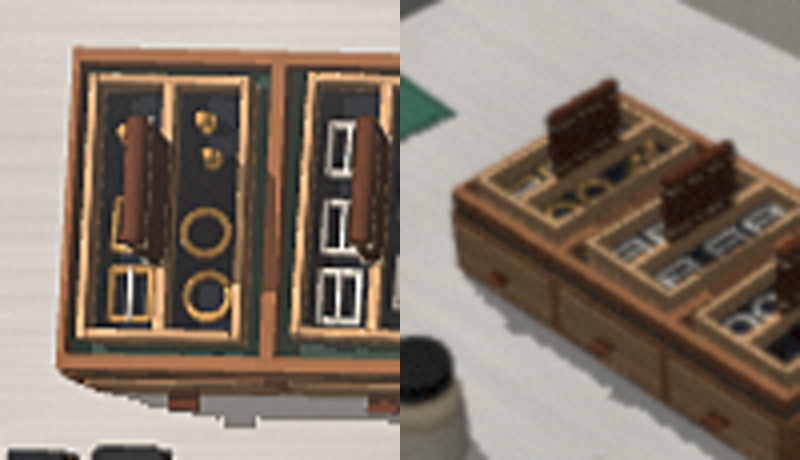

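View pics/s6.png

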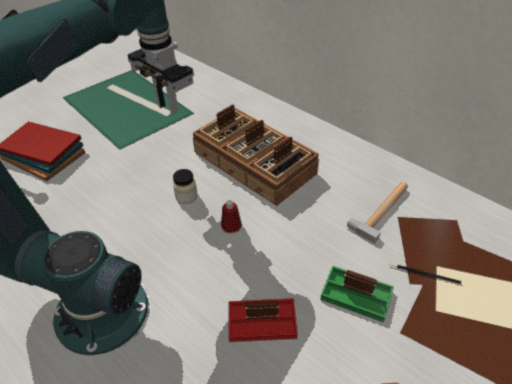

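The tote stands flat in the left bay with a gap on every side. All seven pieces are inside: three studs, two rings and two buckles. The bystanders look unmoved. One last settle, then a numerical check.

Emit:
jog_arm([
  {"x":0,"y":0,"z":0,"rx":0,"ry":0,"rz":0},
  {"x":0,"y":0,"z":0,"rx":0,"ry":0,"rz":0},
  {"x":0,"y":0,"z":0,"rx":0,"ry":0,"rz":0},
])

```text
time: 13.07
tool_pos: [0.4275, 0.2144, 0.2422]
ee_rot: [3.132, -0.003, 1.547]
wrist_force: [-0.1, 0.0, -0.1]
width: 0.0424
```

```bash
python3 - <<'E'
from loc import *
p=snap('top','t7.png'); s=snap('side','s7.png')
k=lambda u,v:((u+.5)/4-.5+85,(v+.5)/4-.5+85)
L=[(.075,.045),(.075,-.045),(-.075,-.045),(-.075,.045)]
t=[(90,71),(250,74),(241,344),(76,338)]
x,r=fit([(p,k(*a),l,.088) for a,l in zip(t,L)]); print('tote',x,np.degrees(x[2]),r)
a=cv2.imread('pics/s1.png') if 0 else cv2.imread('pics/side1.png'); b=cv2.imread('pics/s7.png')
for n,(u0,u1,v0,v1) in dict(hammer=(345,412,175,242),glue=(170,200,165,206),thread=(218,244,196,236),b=(240,285,140,175),a=(275,320,138,190),green=(320,396,265,320),red=(226,300,296,342)).items():
    A=cv2.cvtColor(a[v0:v1,u0:u1],6).astype(np.float32);B=cv2.cvtColor(b[v0:v1,u0:u1],6).astype(np.float32)
    print(n,cv2.phaseCorrelate(A,B,cv2.createHanningWindow(A.shape[::-1],cv2.CV_32F)),round(float(np.abs(A-B).mean()),2))
E
```

```text
tote [ 0.62380694  0.20989748 -0.02103695] -1.205328372345298 [ 0.   0.7  0.3  0.6 -0.3 -1.  -0.  -0.1]
hammer ((0.029525308699405173, 0.005085782624583146), 0.9990498721599579) 1.64
glue ((-0.024662051303593557, 0.5104322421449297), 0.9620749162744593) 2.01
thread ((0.5889356487031527, 0.13351248955218864), 0.6872845687248089) 10.35
b ((0.35963961554177715, -0.022034625665217078), 0.9508864352732529) 2.35
a ((0.5452262869125022, -0.03874390353050927), 1.0318959930796683) 2.42
green ((0.006773603397817851, -0.04814415781506298), 0.9678784195582072) 2.03
red ((0.31334276103456915, 0.12330357281521032), 0.6561512398719788) 17.44
```

```bash
python3 -c "
from bench import ticket
print(ticket.close_job())"
```

```text
the job is handed in; nothing more can be done
None
```

The brass-hardware tote is back in the empty left-hand bay on the chest, and the job is handed in at about 13 s of the 42 s limit. I gripped it by the leather handle, carried it over the other totes, lowered it slowly, and let go only once the wrist no longer carried its weight. During the carry it tilted by at most 1.4° at the points I checked.

- **Placement:** the last top image puts the tote at (0.624, 0.210), turned −1.2°. That is about 1 mm and well under 1° from the bay centre. A gap shows on all four sides, and it looks flat in both views.
- **Contents:** all seven pieces (two rings, two buckles, three studs) were visible inside after release.
- **Surroundings:** comparing the first and last side pictures, the other totes, hammer, glue jar, thread cone and look-alikes moved by less than 0.6 pixel. The thread cone and red look-alike areas matched less well, which I put down to the arm's shadow falling there.
- **Forces:** the highest wrist force I read was about 4.5 N, far below the limit.

One move call was refused at the start because its rows left out fields. Nothing moved, and I sent it again in full.

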